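Hold a resin wheel in the curing box through its roof slot

TASK

First slide the shutter on the curing box's roof all the way open. Then take the broad paddle, the one carrying the small resin wheel, out of the wooden rack and lower it upright through the roof slot until the whole wheel is inside the box. Finish while still gripping it there, hanging still, clear of the box's floor and not forced against the slot; leave the narrow paddle, the cup and the jar alone.

Things in the scene. Friction and masses are not known exactly. Their poses are not given: they have to be found in the camera images.
- curing_box: Fixed grey curing box with amber windows on its two long sides: 150 mm (own x) by 260 mm (own y) by 130 mm high; flat roof 8 mm thick, its top at 130 mm; inner floor 6 mm above the table. Two guide strips 3.5 mm high lie along own y on the roof beside the shutter. Origin: centre of its underside; z up. Its place and yaw vary.
- slot (a point): Centre of the slot's mouth on the roof's top, 55 mm from the box's centre towards own -y; axes are the box's. The slot is 52 mm (own y) by 10 mm (own x), goes straight down through the roof, with sharp edges: 2 mm longer and wider than the broad paddle, 1 mm each side. The closed shutter covers it.
- shutter (a joint): Travel of the shutter, m: 0 closed, 0.07 fully open (end stop). It slides along the box's own +y, away from the slot, with about 1.2 N of friction and stays where it is left. The shutter is an aluminium plate 45 mm (own x) by 100 mm (own y), 3 mm thick, on the roof; it may start up to 12 mm open.
- shutter_knob (a point): Centre of the top of the shutter's black knob, a block 20 mm (box's own x) by 14 mm (own y) standing 32 mm up from the plate; this point is 35 mm above the roof. It is 51 mm from the slot centre along the box's own +y when closed, 121 mm when open.
- broad_paddle: Loose plywood paddle, upright in either place of the rack: 50 mm wide (own y), 8 mm thick (own x), 150 mm tall (z), about 70 g; the last 8 mm tapers to a foot 44 by 4 mm. A grey toothed resin wheel (41 mm, its top 55 mm above the foot) sits in a window low in it; above 58 mm plain board, gripped across its thickness. Origin: centre of its foot, 10 mm above the table in the rack.
- narrow_paddle: Loose flat plywood paddle standing upright in the rack's other place: 32 mm wide (own y), 8 mm thick (own x), 110 mm tall, tapered foot, top 120 mm above the table. Not to be disturbed. Origin: centre of its foot.
- rack: Fixed wooden block 60 mm (own x) by 200 mm (own y) by 35 mm high with two slots 53 mm (own y) by 11 mm (own x), 25 mm deep, their centres 48 mm either side of the block's centre along own y. Either paddle may be in either place. Origin: centre of its underside. Its place and yaw vary.
- cup: Loose black plastic mixing cup, 72 mm across the rim, 95 mm tall. Not to be disturbed. Origin: centre of its underside.
- jar: Loose closed glass jar, 60 mm across, 70 mm tall. Not to be disturbed. Origin: centre of its underside.

How it is judged (in metres and radians):
On the way, in this order (a step that is already met when the one before it is completed fails the run):
1. the shutter is open (at least 60 of its 70 mm) while the broad paddle still stands in the rack (value of joint shutter above 0.06 m and height (world z) of broad_paddle below 0.03 m), for 0.2 s.
2. the broad paddle is gripped and lifted clear of the rack (height (world z) of broad_paddle above 0.04 m and contact force between the fingers and broad_paddle above 2 N), for 0.2 s.
At the end, for the whole second after the job is handed in: The broad paddle is gripped by the fingers, upright within 0.12 rad and still, through the slot (within 10 mm of its centre), its foot 64 to 121 mm below the roof's top (wheel wholly under the roof, off the floor), pressing on the box with less than 15 N; the shutter is at least 60 mm open (z of broad_paddle in the frame of slot between -0.121 and -0.064 m and horizontal distance between broad_paddle and slot below 0.01 m and angle between broad_paddle's own z axis and vertical below 0.12 rad and contact force between the fingers and broad_paddle above 2 N and contact force between broad_paddle and curing_box below 15 N and linear speed of broad_paddle below 0.02 m/s and value of joint shutter above 0.06 m); the arm keeps its last pose, push and grip.
It fails at once if the narrow paddle is moved more than 20 mm or tipped over (distance of narrow_paddle from where it was at the start of the episode above 0.02 m or angle between narrow_paddle's own z axis and vertical above 0.5 rad).
It fails at once if the cup or the jar is moved more than 30 mm or tipped over (distance of any of cup, jar from where it was at the start of the episode above 0.03 m or angle between any of cup, jar's own z axis and vertical above 0.5 rad).
It also fails if it takes over 64 s, if anything falls off the work surface, if the arm or the gripper's body presses on something with over 40 N, if the wrist force passes 120 N, or if a joint passes its speed limit or range.

ROBOT

A 6-joint arm with a two-finger parallel gripper is mounted at the origin on the work surface. World frame = base frame: x ahead of the robot, y to its left, z up, the work surface at z = 0. Lengths are in mm, angles in rad, forces in N, time in s.
With the tool pointing down it reaches from about 350 to 975 mm from the base axis. Payload 7.1 kg.
Tool frame: the origin (TCP) lies midway between the tips of the shut fingers; the grasp point (between the pads) lies 19 mm behind it (ctrl.grasp_offset is the distance from the TCP to the grasp point, in mm); z points along the fingers, y is the line along which they close (so a half turn about z gives the same grasp; the last joint's range is limited). The gripper opens to 88 mm and grips with 3 to 60 N. Pads are 20 mm wide; open, the fingers measure 115 mm over their backs; the gripper's body (75 mm by 178 mm) begins 61 mm behind the grasp point.
Start: joints at [1.107, 0.423, 1.63, -0, 1.089, -0.019], TCP at [268.891, 564.183, 222.675] pointing down, gripper open.
Joint ranges: [-3, 3], [-0.9, 2.11], [0.09, 2.58], [-1.31, 4.45], [0.11, 2.69], [-2.54, 2.54]. Speed limits (rad/s): [2.39, 2.39, 3.01, 3.14, 3.14, 3.14].

INTERFACE

Orientations are given as a rotation vector (axis times angle).
In Python, from workcell import ctrl gives the robot as it stands. The module is installed in compiled form; this text tells all that it offers.
- The arm moves only by the tool servo_tool, never from a script. Its argument "rows" is a list of rows, each a list of 7 numbers: the turn, a rotation vector about the tool's x, y, z as a fraction of full scale, then the shift along the tool's x, y, z as a fraction of full scale, then the finger opening in mm, from 0 to 87.8. A call has 1 to 10 rows; each row is the pose to reach, as a shift and turn from the pose commanded when the call began, along the tool's axes at that moment; what a row does not reach only later rows make up. Full scale, the value 1, is 20 cm for a shift and 1.5 rad for a turn. A row lasts 1/8 s, in which the tool goes at most 62.5 mm and 10.7 degrees, less where a joint would pass 70% of its speed; a pose out of reach is approached as far as the arm can. A call with a number of a shift or a turn outside -1 to 1 is refused whole. A call with a gripper value outside its range is refused whole. The fingers move at their own pace and stop on an object; the grip force is fixed at half the most. Time passes only in rows, so rows that repeat a pose let the fingers close. It gives the time, the measured TCP pose, the force, the opening and the grip force at its end, in the units of the state.
- ctrl.get_obs(): the state, without advancing time (a new reading comes with each control period).
- ctrl.get_image(name): name is "scene" or "top"; returns (picture, depth): 480x640x3 uint8, red, green, blue; 480x640 float32, mm along the optical axis (not along the pixel's ray), 0 where there is no reading.
- ctrl.camera_info(name): a dict with "intrinsics" (3x3 intrinsics, pixels), "k1" (the pictures are not rectified: a ray, as slopes to the right and down, at radius r is drawn at 1 + k1 r^2 times it, then the intrinsics apply), "R" (3x3) and "t" (3): a world point X has camera coordinates R X + t. Camera axes: x right, y down, z forward; pixel columns grow to the right and rows downward; lengths in mm; the calibration is good to about 2 mm. A picture is of the moment at which its call begins. camera_info takes no time and is no camera call.
- ctrl.close_job(): hands the job in; it is judged then, once.
The state is a dict: "t": time; "qpos": joint angles; "qvel": joint speeds; "joint_torque": joint torques, N m; "ee_pos": TCP position; "orientation": TCP orientation; "ft_force": force on the tool from outside, world axes, zero at the start; "moment": the same for the moment, N m; "width": finger opening in mm; "grasp_force": force on a finger pad.
Only numpy, scipy, OpenCV 4.12 (cv2) and the standard library are available. Lean on these libraries where they do the work, as an engineer would, in place of code of your own. Each camera call takes 0.05 s, during which the arm holds its last target. There are 200 camera calls.

## Working session

There is one attempt and no reset: what is moved stays moved. The work goes in short steps, Python scripts to look and compute and a tool call to move; the robot and the scene stay as the last step left them, time stands still between calls to the robot, and variables do not carry over. Pictures are saved under pics/ and viewed, at most 10 in all, crops included, and the job is handed in when it is done.

Besides the shell and the picture viewer there is one more tool, called after "Request:" as name(argument=value, ...), one argument or row to a line, values as JSON. servo_tool: Moves the arm, as the interface text tells. Its arguments: {"type":"object","properties":{"rows":{"type":"array","items":{"type":"array","items":{"type":"number"}}}},"required":["rows"]}

```bash
mkdir -p pics; cat > h.py <<'E'
import numpy as np, cv2
from workcell import ctrl
from scipy.spatial.transform import Rotation as Ro
def snap(n,f):
    p,d=ctrl.get_image(n); cv2.imwrite('pics/'+f+'.png',p[:,:,::-1]); np.save('pics/'+f+'.npy',d); return p,d
def ray(n,px):
    c=ctrl.camera_info(n); K=np.array(c['intrinsics'],float)
    k=cv2.undistortPoints(np.array(px,float).reshape(-1,1,2),K,np.array([c['k1'],0,0,0,0.])).reshape(-1,2)
    R=np.array(c['R']);t=np.array(c['t'])
    return -R.T@t, np.c_[k,np.ones(len(k))]@R
def atz(n,px,z):
    o,d=ray(n,px); return o+d*((z-o[2])/d[:,2])[:,None]
def cloud(n,d):
    v,u=np.mgrid[0:480,0:640]; o,r=ray(n,np.c_[u.ravel(),v.ravel()])
    return (o+r*d.reshape(-1,1)).reshape(480,640,3)
E
python3 - <<'E'
from h import *
for n in('top','scene'):
    snap(n,n+'0'); c=ctrl.camera_info(n); print(n,np.round(-np.array(c['R']).T@c['t']),c['k1'],c['intrinsics'][0][0])
o=ctrl.get_obs();print(o['t'],o['orientation'],Ro.from_rotvec(o['orientation']).as_matrix().round(3))
E
```

```text
top [395. -59. 987.] -0.12560930803698914 569.2394146888415
scene [1221.  273.  859.] -0.12088329260362081 550.1620846734712
0.1 [-6.93007966e-01 -3.06386739e+00  2.06047268e-03] [[-0.903  0.43  -0.001]
 [ 0.43   0.903 -0.001]
 [ 0.    -0.001 -1.   ]]
```

View pics/top0.png

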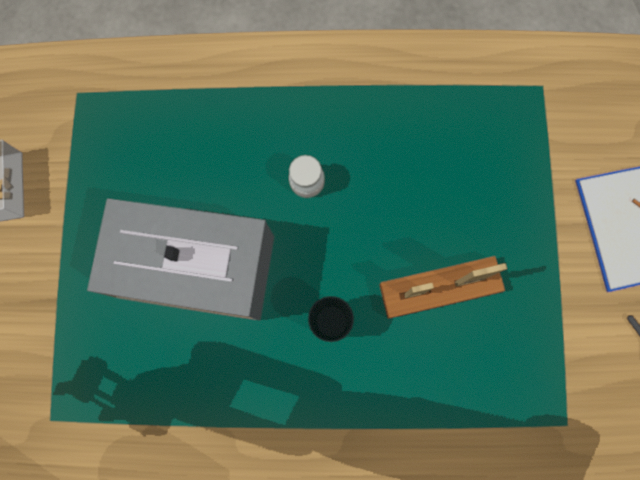

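View pics/scene0.png

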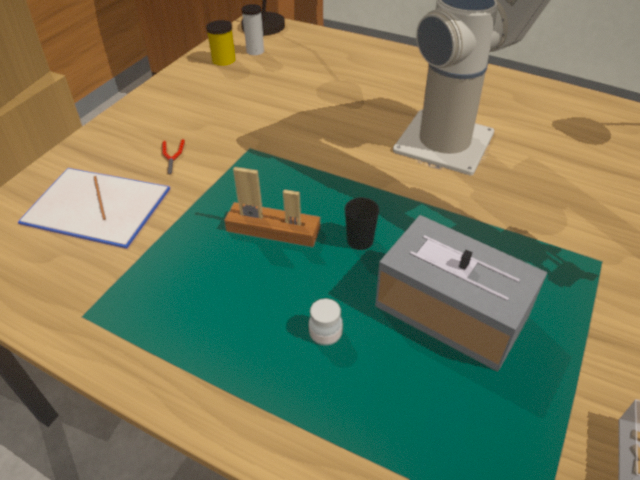

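The top view has the box on the left (knob at about 171,253), the rack on the right (broad paddle at about 489,270, narrow at about 420,289), the cup at 330,318 and the jar at 306,175. I'll enlarge the box and rack.

```bash
python3 - <<'E'
from h import *
p=cv2.imread('pics/top0.png'); s=cv2.imread('pics/scene0.png')
a=cv2.resize(p[190:330,80:280],(800,560),interpolation=3)
b=cv2.resize(p[245:325,375:515],(800,457),interpolation=3)
cv2.imwrite('pics/a.png',a);cv2.imwrite('pics/b.png',b)
d=np.load('pics/top0.npy');C=cloud('top',d)
X=C.reshape(-1,3)
# roof
m=(abs(C[...,2]-130)<5); m[:, 300:]=0
r=cv2.minAreaRect(C[m][:,:2].astype(np.float32)); print('roof',r,np.median(C[m][:,2]))
k=(C[...,2]>155)&(C[...,2]<175); k[:,300:]=0; print('knob',k.sum(),C[k].mean(0),C[k].min(0),C[k].max(0))
k=(abs(C[...,2]-35)<4); k[:,:370]=0;k[:,520:]=0;k[:240]=0;k[330:]=0; print('rack',cv2.minAreaRect(C[k][:,:2].astype(np.float32)))
for lo,hi in((154,168),(112,126)):
    k=(C[...,2]>lo)&(C[...,2]<hi); k[:,:370]=0;k[:,520:]=0;k[:240]=0;k[330:]=0
    print('pad',k.sum(),C[k].mean(0),cv2.minAreaRect(C[k][:,:2].astype(np.float32)))
E
```

```text
roof ((536.7955322265625, 193.21966552734375), (262.6718444824219, 151.59654235839844), 81.828125) 130.47463914304103
knob 143 [535.97098837 191.11770254 164.11885684] [526.29492054 184.33006885 155.60764775] [546.89076342 200.15009441 169.18421168]
rack ((498.5787048339844, -235.74485778808594), (61.247589111328125, 201.3292999267578), 12.745899200439453)
pad 204 [ 508.84233732 -281.73055259  160.34584808] ((509.1507873535156, -282.4486999511719), (8.368910789489746, 50.937808990478516), 12.602490425109863)
pad 158 [ 491.60291833 -207.31420771  120.35330149] ((499.17425537109375, -238.70999145507812), (8.223579406738281, 135.5486297607422), 12.778045654296875)
```

View pics/a.png

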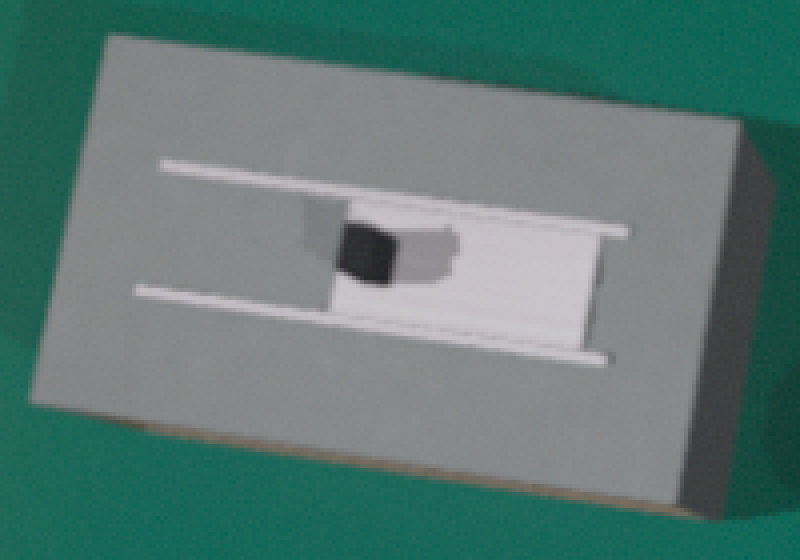

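View pics/b.png

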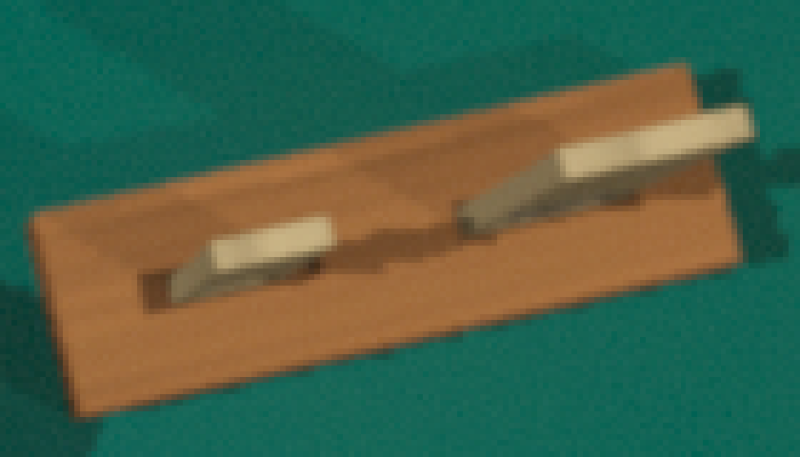

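The crops agree with the given sizes:

| Item | Position (mm) | Angle / state |
|---|---|---|
| Roof | 262x152, z 130 | |
| Box centre | (536.8, 193.2) | own y = (0.142, 0.99) |
| Slot | (529, 138.8) | |
| Shutter | | about 2–3 mm open |
| Broad paddle | (509, -282.3) | yaw about 12.6° |

Next I'll move over the box with the fingers shut and turned to the box's axes.

Request:
servo_tool(
  rows=[
    [0, 0, 0.846, -1, -0.6, 0, 0],
    [0, 0, 0.846, -1, -0.6, 0, 0],
    [0, 0, 0.846, -1, -0.6, 0, 0],
    [0, 0, 0.846, -1, -0.6, 0, 0],
    [0, 0, 0.846, -1, -0.6, 0, 0],
    [0, 0, 0.846, -1, -0.6, 0, 0],
    [0, 0, 0.846, -1, -0.6, 0, 0],
    [0, 0, 0.846, -1, -0.6, 0, 0],
  ],
)

```text
t: 1.1
ee_pos: [397.6, 369.6, 222.4]
orientation: [-2.373, -2.058, 0.001]
ft_force: [-0.4, -0.3, 0.0]
width: 11.6
grasp_force: 0.0
```

```bash
cat >> h.py <<'E'
def go(x,y,z,ydeg):
    o=ctrl.get_obs();R=Ro.from_rotvec(o['orientation']); a=np.radians(ydeg)
    yt=np.array([np.cos(a),np.sin(a),0]);zt=np.array([0,0,-1.]);T=Ro.from_matrix(np.c_[np.cross(yt,zt),yt,zt])
    print('t',round(o['t'],2),'at',np.round(o['ee_pos'],1),'F',np.round(o['ft_force'],1),'w',round(o['width'],1),round(o['grasp_force'],1))
    print('turn',((R.inv()*T).as_rotvec()/1.5).round(4),'shift',(R.inv().apply(np.array([x,y,z])-o['ee_pos'])/200).round(4))
E
python3 -c "from h import *;go(532.7,164.5,190,-8.2)"
```

```text
t 1.1 at [397.6 369.6 222.4] F [-0.4 -0.3  0. ] w 11.6 0.0
turn [-0.0003  0.0003  0.0008] shift [-0.9195  0.8135  0.162 ]
```

Request:
servo_tool(
  rows=[
    [0, 0, 0, -0.92, 0.813, 0, 0],
    [0, 0, 0, -0.92, 0.813, 0, 0],
    [0, 0, 0, -0.92, 0.813, 0, 0],
    [0, 0, 0, -0.92, 0.813, 0, 0],
    [0, 0, 0, -0.92, 0.813, 0, 0],
    [0, 0, 0, -0.92, 0.813, 0.16, 0],
    [0, 0, 0, -0.92, 0.813, 0.16, 0],
  ],
)

```text
t: 1.98
ee_pos: [530.2, 164.8, 188.7]
orientation: [-2.37, -2.058, 0.007]
ft_force: [0.3, 0.6, 0.3]
width: 0.2
grasp_force: 0.0
```

```bash
python3 - <<'E'
from h import *
go(532.7,164.5,144,-8.2)
p,d=snap('top','t1');s,_=snap('scene','s1')
q=np.hstack([cv2.resize(p[180:330,80:280],(400,300)),cv2.resize(s[190:370,370:610],(400,300))]);cv2.imwrite('pics/c1.png',q[:,:,::-1])
E
```

```text
t 1.98 at [530.2 164.8 188.7] F [0.3 0.6 0.3] w 0.2 0.0
turn [-0.0032  0.0013  0.0017] shift [0.0008 0.0136 0.2235]
```

View pics/c1.png

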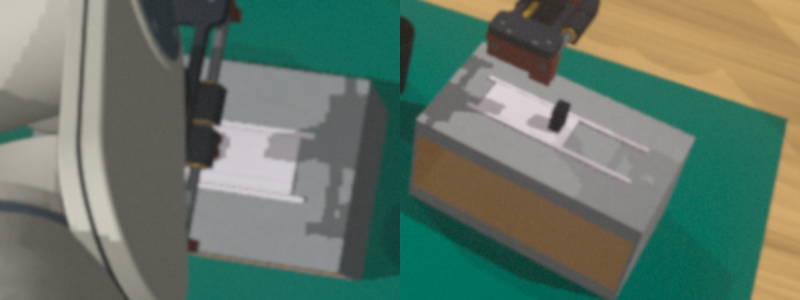

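The shut fingers are over the plate, short of the knob (right half, about 560,115), with a gap of about 10 mm. I'll descend, then push.

Request:
servo_tool(
  rows=[
    [0, 0, 0, 0, 0.005, 0.12, 0],
    [0, 0, 0, 0, 0.005, 0.225, 0],
    [0, 0, 0, 0, 0.005, 0.225, 0],
    [0, 0, 0, 0.03, 0.005, 0.225, 0],
    [0, 0, 0, 0.06, 0.005, 0.225, 0],
    [0, 0, 0, 0.1, 0.005, 0.225, 0],
    [0, 0, 0, 0.14, 0.005, 0.225, 0],
    [0, 0, 0, 0.18, 0.005, 0.225, 0],
  ],
)

```text
t: 3.08
ee_pos: [538.8, 200.6, 145.8]
orientation: [2.374, 2.057, 0.0]
ft_force: [0.3, -1.1, 0.2]
width: 0.4
grasp_force: 0.7
```

Request:
servo_tool(
  rows=[
    [0, 0, 0, 0.04, 0, 0, 0],
    [0, 0, 0, 0.08, 0, 0, 0],
    [0, 0, 0, 0.12, 0, 0, 0],
    [0, 0, 0, 0.15, 0, 0, 0],
    [0, 0, 0, 0.175, 0, 0, 0],
    [0, 0, 0, 0.19, 0, 0, 0],
    [0, 0, 0, 0.195, 0, 0, 0],
    [0, 0, 0, 0.195, 0, 0, 0],
  ],
)

```text
t: 4.08
ee_pos: [544.0, 238.7, 145.6]
orientation: [-2.374, -2.057, 0.0]
ft_force: [0.3, -0.4, -1.0]
width: 0.3
grasp_force: 0.0
```

```bash
python3 - <<'E'
from h import *
o=ctrl.get_obs();s=np.array([529,138.8]);print(o['t'],o['ee_pos'],(o['ee_pos'][:2]-s)@[.142,.99],o['ft_force'],o['width'])
p,d=snap('scene','s2')
cv2.imwrite('pics/c2.png',cv2.resize(p[190:370,370:610],(800,600))[:,:,::-1])
E
```

```text
4.075 [544.04197511 238.7047523  145.61708186] 101.04166523886889 [ 0.28307526 -0.36950614 -0.96656383] 0.3026585775058525
```

View pics/c2.png

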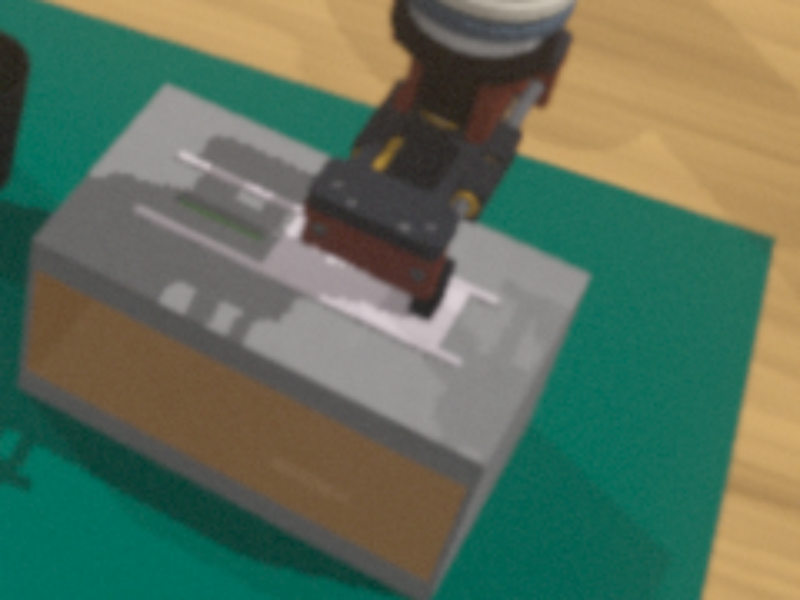

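The slot is uncovered (about 180–265, 200–240) and the knob sits against the fingertips (430,290). A few more mm should reach the stop.

Request:
servo_tool(
  rows=[
    [0, 0, 0, 0.007, 0, 0, 0],
    [0, 0, 0, 0.014, 0, 0, 0],
    [0, 0, 0, 0.014, 0, 0, 0],
  ],
)

```text
t: 4.5
ee_pos: [544.2, 240.3, 145.6]
orientation: [2.374, 2.057, -0.003]
ft_force: [-0.3, -5.3, 2.2]
width: 0.2
grasp_force: 3.0
```

Request:
servo_tool(
  rows=[
    [0, 0, 0, -0.1, 0, 0, 0],
    [0, 0, 0, -0.1, 0, -0.15, 0],
    [0, 0, 0, -0.1, 0, -0.4, 0],
    [0, 0, 0, -0.1, 0, -0.8, 0],
    [0, 0, 0, -0.2, 0, -0.8, 20],
    [0, 0, 0, -0.5, 0, -0.8, 20],
    [0, 0, 0, -1, 0, -0.8, 40],
    [0, 0, 0, -1, 0, -0.8, 40],
    [0, 0, 0, -1, 0, -0.8, 40],
  ],
)

```text
t: 5.62
ee_pos: [514.7, 40.6, 304.9]
orientation: [-2.378, -2.052, 0.002]
ft_force: [0.5, -0.2, 0.1]
width: 40.2
grasp_force: 0.0
```

```bash
python3 -c "from h import *;go(509.1,-282.4,305,12.6)"
```

```text
t 5.62 at [514.7  40.6 304.9] F [ 0.5 -0.2  0.1] w 40.2 0.0
turn [-9.000e-04  1.000e-04 -2.447e-01] shift [-1.6015e+00  2.0870e-01 -1.0000e-04]
```

The force rose to 5 N, so the shutter is at its end stop. Now I'll head to the rack and re-measure the open slot from there.

Request:
servo_tool(
  rows=[
    [0, 0, -0.245, -1, 0.13, 0, 60],
    [0, 0, -0.245, -1, 0.13, 0, 60],
    [0, 0, -0.245, -1, 0.13, 0, 60],
    [0, 0, -0.245, -1, 0.13, 0, 60],
    [0, 0, -0.245, -1, 0.13, 0, 60],
    [0, 0, -0.245, -1, 0.13, 0, 60],
  ],
)

```text
t: 6.38
ee_pos: [513.2, -157.2, 305.2]
orientation: [-1.958, -2.456, -0.0]
ft_force: [-0.2, -0.0, -0.7]
width: 59.9
grasp_force: 0.0
```

```bash
python3 - <<'E'
from h import *
p,d=snap('top','t2')
cv2.imwrite('pics/c3.png',cv2.resize(p[225:295,150:250],(800,560),interpolation=3)[:,:,::-1])
C=cloud('top',d)
k=(C[...,2]>155)&(C[...,2]<175); k[:,:120]=0; k[:,220:]=0; k[:230]=0;k[280:]=0;
if k.sum(): print('knob',k.sum(),C[k].mean(0))
go(509.1,-282.4,230,12.6)
E
```

```text
knob 153 [545.72777562 256.60794712 163.6587209 ]
t 6.42 at [ 513.2 -156.9  305.3] F [-0.2  0.2  0.3] w 60.0 0.0
turn [-0.0003 -0.0005  0.0038] shift [-0.6072 -0.1603  0.3761]
```

View pics/c3.png

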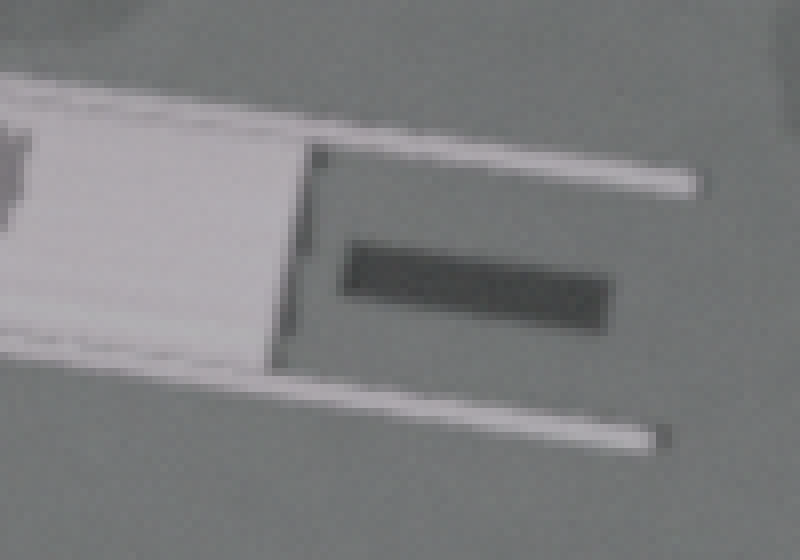

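The open slot shows its corners at crop (349,240), (608,273), (603,333), (341,296). I'll convert those to world coordinates and, in the meantime, go above the paddle and descend.

```bash
python3 - <<'E'
from h import *
c=np.array([[349,240],[608,273],[603,333],[341,296]],float); px=np.c_[150+(c[:,0]+.5)/8-.5,225+(c[:,1]+.5)/8-.5]
P=atz('top',px,130);print(P.round(1),P.mean(0).round(1)); 
e=(P[0]+P[3]-P[1]-P[2])/2;print(np.linalg.norm(e),np.degrees(np.arctan2(e[1],e[0]))-90)
E
```

```text
[[537.7 163.8 130. ]
 [531.2 112.7 130. ]
 [519.5 113.3 130. ]
 [526.7 164.9 130. ]] [528.8 138.7 130. ]
51.800897526459515 -7.5995080288713694
```

Request:
servo_tool(
  rows=[
    [0, 0, 0.004, -0.607, -0.16, 0, 60],
    [0, 0, 0.004, -0.607, -0.16, 0, 60],
    [0, 0, 0.004, -0.607, -0.16, 0, 60],
    [0, 0, 0.004, -0.607, -0.16, 0.37, 60],
    [0, 0, 0.004, -0.607, -0.16, 0.37, 60],
    [0, 0, 0.004, -0.607, -0.16, 0.37, 60],
    [0, 0, 0.004, -0.607, -0.16, 0.37, 60],
  ],
)

```text
t: 7.3
ee_pos: [510.5, -283.6, 233.7]
orientation: [1.963, 2.449, 0.001]
ft_force: [0.4, 0.2, 0.5]
width: 59.9
grasp_force: 0.0
```

```bash
python3 -c "from h import *;go(509.1,-282.4,120,12.6)"
```

```text
t 7.3 at [ 510.5 -283.6  233.7] F [0.4 0.2 0.5] w 59.9 0.0
turn [ 0.0015  0.0013 -0.0002] shift [ 0.0085 -0.0068  0.5684]
```

Request:
servo_tool(
  rows=[
    [0, 0, 0, 0.002, -0.003, 0.2, 60],
    [0, 0, 0, 0.002, -0.003, 0.4, 60],
    [0, 0, 0, 0.002, -0.003, 0.5, 60],
    [0, 0, 0, 0.002, -0.003, 0.565, 60],
    [0, 0, 0, 0.002, -0.003, 0.565, 60],
    [0, 0, 0, 0.002, -0.003, 0.565, 60],
  ],
)

```text
t: 8.05
ee_pos: [509.4, -283.9, 120.0]
orientation: [1.965, 2.449, 0.001]
ft_force: [0.6, 0.6, 0.6]
width: 60.2
grasp_force: 0.0
```

Request:
servo_tool(
  rows=[
    [0, 0, 0, 0, 0, 0, 30],
    [0, 0, 0, 0, 0, 0, 10],
    [0, 0, 0, 0, 0, 0, 0],
    [0, 0, 0, 0, 0, 0, 0],
    [0, 0, 0, 0, 0, 0, 0],
    [0, 0, 0, 0, 0, 0, 0],
  ],
)

```text
t: 8.8
ee_pos: [508.5, -283.4, 118.6]
orientation: [-1.966, -2.45, 0.0]
ft_force: [-0.4, -0.3, -0.3]
width: 7.8
grasp_force: 30.0
```

```bash
python3 -c "from h import *;go(509.1,-282.4,120,12.6)"
```

```text
t 8.8 at [ 508.5 -283.4  118.6] F [-0.4 -0.3 -0.3] w 7.8 30.0
turn [-0.     -0.0001 -0.0009] shift [ 0.0044  0.0042 -0.0069]
```

Gripped (width 7.8, 30 N). I'll lift straight up.

Request:
servo_tool(
  rows=[
    [0, 0, 0, 0, 0, -0.1, 0],
    [0, 0, 0, 0, 0, -0.2, 0],
    [0, 0, 0, 0, 0, -0.35, 0],
    [0, 0, 0, 0, 0, -0.5, 0],
    [0, 0, 0, 0, 0, -0.7, 0],
    [0, 0, 0, 0, 0, -0.75, 0],
    [0, 0, 0, 0, 0, -0.75, 0],
    [0, 0, 0, 0, 0, -0.75, 0],
  ],
)

```text
t: 9.8
ee_pos: [507.6, -283.0, 266.9]
orientation: [-1.964, -2.448, 0.001]
ft_force: [1.2, -0.1, -0.6]
width: 7.7
grasp_force: 30.0
```

```bash
python3 -c "from h import *;go(528.1,137.7,268,-8.1)"
```

```text
t 9.8 at [ 507.6 -283.   266.9] F [ 1.2 -0.1 -0.6] w 7.7 30.0
turn [-0.0016 -0.001   0.2399] shift [ 2.0313  0.5558 -0.0028]
```

Request:
servo_tool(
  rows=[
    [0, 0, 0, 0.05, 0.01, 0, 0],
    [0, 0, 0.02, 0.15, 0.04, 0, 0],
    [0, 0, 0.05, 0.3, 0.08, 0, 0],
    [0, 0, 0.08, 0.45, 0.12, 0, 0],
    [0, 0, 0.12, 0.6, 0.17, 0, 0],
    [0, 0, 0.15, 0.75, 0.21, 0, 0],
    [0, 0, 0.18, 0.88, 0.24, 0, 0],
    [0, 0, 0.21, 0.96, 0.26, 0, 0],
    [0, 0, 0.24, 1, 0.28, 0, 0],
    [0, 0, 0.24, 1, 0.28, 0, 0],
  ],
)

```text
t: 11.05
ee_pos: [519.3, -75.1, 268.0]
orientation: [-2.37, -2.06, 0.001]
ft_force: [1.1, 0.5, 0.1]
width: 7.8
grasp_force: 30.0
```

```bash
python3 -c "from h import *;go(528.1,137.7,268,-8.1)"
```

```text
t 11.05 at [519.3 -75.1 268. ] F [1.1 0.5 0.1] w 7.8 30.0
turn [-0.0009 -0.0001  0.0011] shift [ 1.0597 -0.1049  0.    ]
```

Request:
servo_tool(
  rows=[
    [0, 0, 0, 0.05, 0, 0, 0],
    [0, 0, 0, 0.15, -0.02, 0, 0],
    [0, 0, 0, 0.3, -0.03, 0, 0],
    [0, 0, 0, 0.45, -0.05, 0, 0],
    [0, 0, 0, 0.6, -0.06, 0, 0],
    [0, 0, 0, 0.75, -0.08, 0, 0],
    [0, 0, 0, 0.88, -0.09, 0, 0],
    [0, 0, 0, 0.96, -0.1, 0, 0],
    [0, 0, 0, 1, -0.105, 0, 0],
    [0, 0, 0, 1, -0.105, 0, 0],
  ],
)

```text
t: 12.3
ee_pos: [527.1, 124.9, 268.5]
orientation: [2.372, 2.059, -0.001]
ft_force: [-0.3, -0.7, -0.7]
width: 8.0
grasp_force: 30.0
```

Request:
servo_tool(
  rows=[
    [0, 0, 0, 0.03, 0, 0, 0],
    [0, 0, 0, 0.06, 0, 0.02, 0],
    [0, 0, 0, 0.06, 0, 0.05, 0],
    [0, 0, 0, 0.06, 0, 0.08, 0],
    [0, 0, 0, 0.06, 0, 0.08, 0],
    [0, 0, 0, 0.06, 0, 0.08, 0],
  ],
)

```text
t: 13.05
ee_pos: [528.9, 136.7, 252.6]
orientation: [-2.373, -2.059, 0.0]
ft_force: [0.1, 0.1, -0.9]
width: 8.3
grasp_force: 30.0
```

```bash
python3 - <<'E'
from h import *
go(528.1,137.7,252,-8.1)
p,d=snap('scene','s4'); q,e=snap('top','t4')
cv2.imwrite('pics/c4.png',np.hstack([cv2.resize(p[130:290,370:530],(400,400),interpolation=3),cv2.resize(q[200:320,140:260],(400,400),interpolation=3)])[:,:,::-1])
E
```

```text
t 13.05 at [528.9 136.7 252.6] F [ 0.1  0.1 -0.9] w 8.3 30.0
turn [-0.0001  0.     -0.0002] shift [ 0.0045 -0.0048  0.0032]
```

View pics/c4.png

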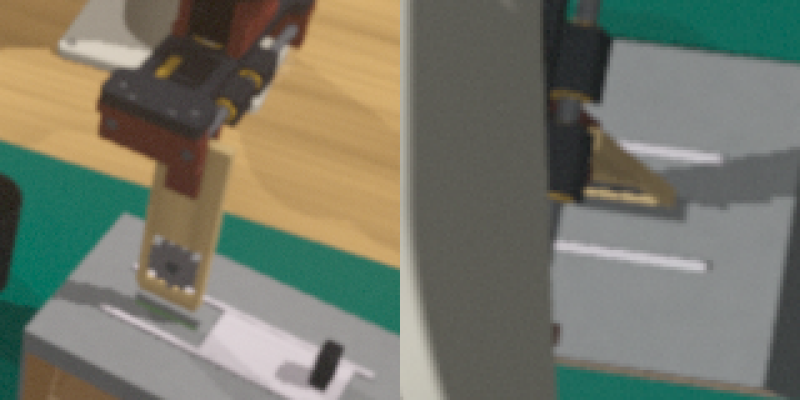

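The paddle hangs with its foot about 14 mm over the slot, roughly aligned in both views (left foot edge about 140–200, 290–310). I'll take one closer crop to check the fit.

```bash
python3 - <<'E'
from h import *
p=cv2.imread('pics/s4.png');q=cv2.imread('pics/t4.png')
cv2.imwrite('pics/c5.png',np.hstack([cv2.resize(p[225:270,415:465],(500,450),interpolation=3),cv2.resize(q[235:280,190:220],(300,450),interpolation=3)]))
def proj(n,X):
    c=ctrl.camera_info(n);return cv2.projectPoints(np.array(X,float),cv2.Rodrigues(np.array(c['R'],float))[0],np.array(c['t'],float),np.array(c['intrinsics'],float),np.array([c['k1'],0,0,0,0.]))[0].reshape(-1,2)
s=np.array([528.8,138.7,130]);ex=np.array([.99,-.141,0]);ey=np.array([.141,.99,0])
S=[s+a*5*ex+b*26*ey for a,b in((1,1),(1,-1),(-1,-1),(-1,1))]
f=np.array([528.9,136.7,144])+.73*ex+.96*ey
F=[f+a*2*ex+b*22*ey for a,b in((1,1),(1,-1),(-1,-1),(-1,1))]+[f+[0,0,8]+a*4*ex+b*25*ey for a,b in((1,1),(1,-1),(-1,-1),(-1,1))]
for n,u,v,o in(('scene',415,225,0),('top',190,235,500)):
    for Q in(S,F): print(n,((proj(n,Q)-[u,v]+.5)*10-.5+[o,0]).round().tolist())
E
```

```text
scene [[326.0, 375.0], [70.0, 255.0], [96.0, 223.0], [350.0, 341.0]]
scene [[317.0, 304.0], [99.0, 203.0], [109.0, 190.0], [327.0, 291.0], [334.0, 287.0], [84.0, 172.0], [105.0, 146.0], [354.0, 260.0]]
top [[537.0, 202.0], [863.0, 249.0], [852.0, 312.0], [525.0, 265.0]]
top [[543.0, 204.0], [824.0, 244.0], [819.0, 269.0], [539.0, 229.0], [514.0, 179.0], [835.0, 225.0], [826.0, 277.0], [504.0, 231.0]]
```

View pics/c5.png

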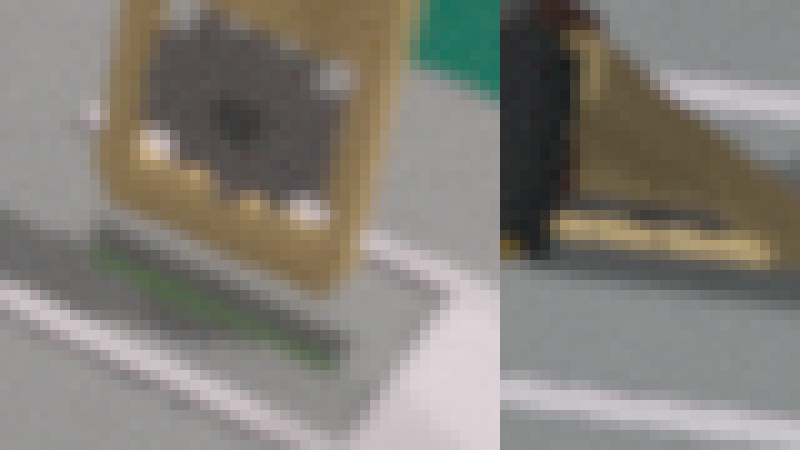

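In the scene crop, the slot and the foot are shifted by the same small amount from where I predicted them, so alignment is within about 1 mm. I'll apply the 1 mm correction and lower slowly while watching the force.

Request:
servo_tool(
  rows=[
    [0, 0, 0, 0.004, -0.004, 0, 0],
    [0, 0, 0, 0.004, -0.004, 0.03, 0],
    [0, 0, 0, 0.004, -0.004, 0.06, 0],
    [0, 0, 0, 0.004, -0.004, 0.08, 0],
    [0, 0, 0, 0.004, -0.004, 0.095, 0],
    [0, 0, 0, 0.004, -0.004, 0.095, 0],
  ],
)

```text
t: 13.9
ee_pos: [528.1, 137.6, 233.4]
orientation: [-2.373, -2.059, 0.001]
ft_force: [-0.3, 0.4, -1.8]
width: 7.5
grasp_force: 30.0
```

```bash
python3 -c "
from h import *
go(528.1,137.7,230,-8.1);print(ctrl.get_obs()['moment'])"
```

```text
t 13.9 at [528.1 137.6 233.4] F [-0.3  0.4 -1.8] w 7.5 30.0
turn [-0.0004  0.0001 -0.0001] shift [ 0.0004 -0.      0.0168]
[-0.04122715  0.08075784 -0.04173866]
```

Request:
servo_tool(
  rows=[
    [0, 0, 0, 0, 0, 0.015, 0],
    [0, 0, 0, 0, 0, 0.03, 0],
    [0, 0, 0, 0, 0, 0.045, 0],
    [0, 0, 0, 0, 0, 0.06, 0],
    [0, 0, 0, 0, 0, 0.06, 0],
  ],
)

```text
t: 14.52
ee_pos: [528.1, 137.6, 221.4]
orientation: [-2.373, -2.059, 0.001]
ft_force: [-0.4, 0.2, 0.2]
width: 8.0
grasp_force: 30.0
```

```bash
python3 -c "
from h import *
go(528.1,137.7,230,-8.1);print(ctrl.get_obs()['moment'])"
```

```text
t 14.53 at [528.1 137.6 221.4] F [-0.4  0.2  0.2] w 8.0 30.0
turn [-0.0002  0.0001 -0.0001] shift [ 0.0004 -0.0002 -0.0431]
[-0.00595617  0.21335865 -0.0279011 ]
```

Request:
servo_tool(
  rows=[
    [0, 0, 0, 0, 0, 0.02, 0],
    [0, 0, 0, 0, 0, 0.04, 0],
    [0, 0, 0, 0, 0, 0.06, 0],
    [0, 0, 0, 0, 0, 0.08, 0],
    [0, 0, 0, 0, 0, 0.1, 0],
    [0, 0, 0, 0, 0, 0.12, 0],
    [0, 0, 0, 0, 0, 0.12, 0],
  ],
)

```text
t: 15.4
ee_pos: [528.1, 137.6, 197.3]
orientation: [-2.373, -2.059, 0.001]
ft_force: [-1.3, 0.6, -1.4]
width: 8.2
grasp_force: 30.0
```

```bash
python3 -c "
from h import *
go(528.1,137.7,155,-8.1);print(ctrl.get_obs()['moment'])"
```

```text
t 15.4 at [528.1 137.6 197.3] F [-1.3  0.6 -1.4] w 8.2 30.0
turn [-0.0002  0.0002 -0.0001] shift [ 5.000e-04 -1.000e-04  2.114e-01]
[-0.04364956  0.27384847 -0.01600011]
```

Request:
servo_tool(
  rows=[
    [0, 0, 0, 0, -0.002, 0.02, 0],
    [0, 0, 0, 0, -0.002, 0.05, 0],
    [0, 0, 0, 0, -0.002, 0.08, 0],
    [0, 0, 0, 0, -0.002, 0.11, 0],
    [0, 0, 0, 0, -0.002, 0.14, 0],
    [0, 0, 0, 0, -0.002, 0.17, 0],
    [0, 0, 0, 0, -0.002, 0.2, 0],
    [0, 0, 0, 0, -0.002, 0.21, 0],
    [0, 0, 0, 0, -0.002, 0.21, 0],
    [0, 0, 0, 0, -0.002, 0.21, 0],
  ],
)

```text
t: 16.65
ee_pos: [528.0, 137.8, 155.9]
orientation: [2.373, 2.059, 0.001]
ft_force: [-0.5, 0.8, -0.1]
width: 7.8
grasp_force: 30.0
```

```bash
python3 - <<'E'
from h import *
go(528.1,137.7,155,-8.1);print(ctrl.get_obs()['moment'])
p,d=snap('scene','s6')
cv2.imwrite('pics/c6.png',cv2.resize(p[120:360,350:620],(675,600),interpolation=3)[:,:,::-1])
E
```

```text
t 16.65 at [528.  137.8 155.9] F [-0.5  0.8 -0.1] w 7.8 30.0
turn [ 0.0002 -0.0001 -0.0001] shift [-0.0003  0.0006  0.0044]
[-0.06085336  0.05979905 -0.00474606]
```

View pics/c6.png

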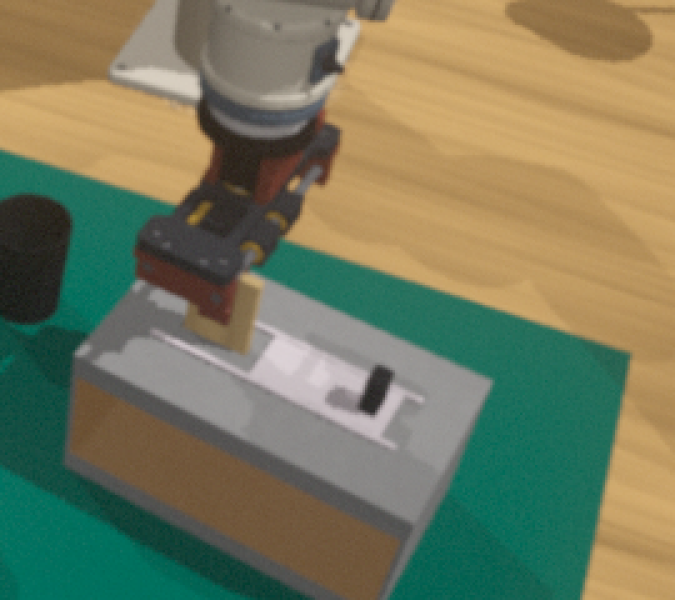

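The paddle stands upright in the slot (about 225,320) with the wheel below the roof. The foot is about 83 mm down, the forces are under 1 N, and the shutter is fully open. I'm handing in.

```bash
python3 -c "
from h import *
print(ctrl.close_job())"
```

```text
the job is handed in; nothing more can be done
None
```

I've handed in the job: the shutter is fully open, and the broad paddle is still gripped, hanging upright in the slot with its foot about 83 mm below the roof and under 1 N on the wrist; the hand-in returned no verdict.

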